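# Lock the T-toggle work stop into the pen sanding jig

## Robot

A 6-joint arm with a two-finger parallel gripper is mounted at the origin on the work surface. World frame = base frame: x ahead of the robot, y to its left, z up, the work surface at z = 0. Lengths are in m, angles in rad, forces in N, time in s.
With the tool pointing down it reaches from about 0.4 to 0.925 m from the base axis. Payload 12.5 kg.
Tool frame: the origin (TCP) lies midway between the tips of the shut fingers; the grasp point (between the pads) lies 19 mm behind it; x points along the fingers, y is the direction in which the jaws open and shut, and the axes are right-handed (so a half turn about x gives the same grasp; the last joint's range is limited). The gripper opens to 95 mm and grips with 3 to 60 N. Pads are 20 mm wide; open, the fingers measure 119 mm over their backs; the gripper's body (75 mm by 180 mm) begins 59 mm behind the grasp point.
Start: joints at [1.216, 0.491, 1.559, -0, 1.092, -0.106], TCP at [0.154, 0.606, 0.215] pointing down, gripper open.
Joint ranges: [-3.1, 3.1], [-0.84, 2.19], [0.05, 2.79], [-1.13, 4.28], [0.06, 2.93], [-2.69, 2.69]. Speed limits (rad/s): [2.22, 2.22, 2.79, 3.14, 3.14, 3.14].

## Interface

Orientations are given as [roll, pitch, yaw] about the fixed x, y, z axes, in that order (R = Rz(yaw) Ry(pitch) Rx(roll)).
In Python, from plant import robot, monitor, optics, workorder gives the robot as it stands. The module is installed in compiled form; this text tells all that it offers. Calls block until the motion is done:
- robot.move_to(position, orientation): joint-space move of the TCP to a pose.
- robot.movel(position, rot=None, vel=0.15, max_force=None): straight line of the TCP; rot=None keeps the orientation; vel is the mean speed in m/s. With max_force (N) it stops when the force on the tool has changed by that much, and returns True; else False.
- robot.move_j(angles): joint-space move.
- robot.grip(opening, strength=None): finger opening in m; strength is the grip in N (None keeps the last); returns when the fingers have stopped.
- robot.pause(seconds).
- robot.inverse_kinematics(position, orientation): joint angles nearest the present ones, or None.
- monitor.state(): the state.
- optics.grab_frame(name): name is "scene" or "top"; returns a dict with "image" (384x512x3 uint8, blue, green, red), "fx", "fy", "cx", "cy" (pixels), "rvec" (rotation vector, rad) and "tvec" (3), from world to camera coordinates, as OpenCV has them. Camera axes: x right, y down, z forward; pixel columns grow to the right and rows downward; lengths in m; the calibration is good to about 2 mm. A picture is of the moment at which its call begins. There is no depth.
A pose or a line that the arm cannot do raises robot.MotionError and nothing moves.
- workorder.sign_off(): hands the job in, once; it reports no verdict.
The state is a dict: "t": time; "joint_pos": joint angles; "dq": joint speeds; "joint_torque": joint torques, N m; "tcp_pos": TCP position; "orientation": TCP orientation; "wrist_force": force on the tool from outside, world axes, zero at the start; "wrist_torque": the same for the moment, N m; "opening": finger opening in m.
Only numpy, scipy, OpenCV 4.12 (cv2) and the standard library are available. Lean on these libraries where they do the work, as an engineer would, in place of code of your own. Each camera call takes 0.05 s, during which the arm holds its last target. There are 200 camera calls.

## Task

Take the loose T-toggle work stop out of its wooden stand, feel its crossbar through the narrow slot of the sanding jig's steel plate, press it down against the spring and give it a quarter turn, then let it spring up so that it is locked crosswise and stands by itself. Work gently: never load the jig with more than 25 newtons, and leave the jar, the screwdriver and the wax block where they are.

Things in the scene. Friction and masses are not known exactly. Their poses are not given: they have to be found in the camera images.
- toggle_grip (a point): Centre of the black paddle on top of the loose T-toggle (the work stop), 36 mm long (toggle x), 12 mm thick (y), 24 mm high (z, upright); gripped across its thickness. A steel shank, 8 mm in diameter, 32 mm long, joins it to a crossbar parallel to the paddle, whose underside is 52 mm below this point. Half a turn about z makes no difference. 0.05 to 0.1 kg.
- toggle_bar (a point): Centre of the toggle's steel crossbar, 28 mm (x) by 8 mm (y) by 8 mm high (z); 48 mm straight below the paddle's centre, same axes.
- toggle: The whole toggle; origin at the centre of the crossbar's underside, same axes as above. It starts upright with its crossbar in the stand's pocket.
- stand: Fixed wooden stand, 70 by 60 by 26 mm high, origin at the centre of its underside, z up. A pocket 31.5 mm (x) by 10 mm (y), 20 mm deep, in the middle of its top holds the toggle's crossbar at the start: draw the toggle straight up by 25 mm to free it.
- jig_mark (a point): Point fixed to the jig at the height of the top face of its steel slot plate (46 mm above the bench); z up, x along the slot, towards the blank. The plate (118 by 84 mm, firmly clamped) may stand up to 9 mm to either side, +y or -y, of this point; that offset is not measured: find the slot by sight or by sliding the crossbar lightly across. Through slot: 32 mm along x, 10.4 mm along y, at x = 0.
- jig_groove (a point): 8 mm below jig_mark: the level of the plate's underside, same axes. In it a groove, 11.6 mm wide and 4 mm deep, crosses the slot's middle along y. The toggle turns (either way) only with its crossbar wholly below this level, its underside 17 to 21 mm below the plate's top; turned, the spring lifts it into the groove, underside 12 mm below the top. It may catch on the groove's edge: ease it up in the hand and check before leaving.
- jig_stop (a point): 22 mm below jig_mark: where the spring pad under the slot becomes solid, same axes. The pad meets the crossbar's underside 7 mm below the plate's top face, pushing up with 2.4 N, and 0.4 N more per mm pressed (8.4 N at this stop). It is damped (0.7 N more per 10 mm/s). It moves with the plate.
- jig: The fixed sanding jig with all it carries: aluminium base 250 mm (x, -60 to 190) by 120 mm (y), origin on its underside straight below jig_mark; same axes. Wooden rests with a pen blank stand on it from x = 82 to 192 mm, within 22 mm of its middle line and up to 80 mm above the bench.
- polish_jar: Bystander: closed jar, 56 mm across, 60 mm high, standing on the bench; origin at its underside's centre.
- screwdriver: Bystander: screwdriver lying on the bench.
- wax_block: Bystander: brown polishing wax block, 70 by 35 by 25 mm, on the bench; origin at its underside's centre.

How it is judged:
By the outcome, as a careful person would: the job done as asked, in the order asked, and still so for the second after the job is handed in, with the robot touching nothing.
It also fails if it takes over 70 s, if anything falls off the work surface, if the arm or the gripper's body presses on something with over 40 N, if the wrist force passes 120 N, or if a joint passes its speed limit or range.

## Working session

There is one attempt and no reset: what is moved stays moved. The work goes in short steps, each a Python script; the robot and the scene stay as the last script left them, time stands still between calls to the robot, and variables do not carry over. Pictures are saved under pics/ and viewed, about 8 in all and at most 12, crops included, and the job is handed in when it is done.

```bash
mkdir -p pics; cat > h.py <<'E'
import numpy as np, cv2
from plant import robot, monitor, optics, workorder
def snap(name,fn=None):
    f=optics.grab_frame(name)
    np.savez(f'{name}.npz',**f)
    if fn: cv2.imwrite(f'pics/{fn}.png',f['image'])
    return f
def cam(f):
    R,_=cv2.Rodrigues(np.array(f['rvec'],float)); t=np.array(f['tvec'],float).ravel(); return R,t
def unproj(f,u,v,z):
    R,t=cam(f); d=R.T@np.array([(u-f['cx'])/f['fx'],(v-f['cy'])/f['fy'],1]); c=-R.T@t
    return c+d*(z-c[2])/d[2]
def proj(f,p):
    R,t=cam(f); q=R@np.array(p)+t; return np.array([f['fx']*q[0]/q[2]+f['cx'],f['fy']*q[1]/q[2]+f['cy']])
E
python3 - <<'E'
from h import *
for n in('scene','top'):
    f=snap(n); R,t=cam(f); print(n,f['fx'],-R.T@t,R[2])
    cv2.imwrite(f'pics/{n}0.png',cv2.resize(f['image'],(800,600),interpolation=cv2.INTER_CUBIC))
s=monitor.state(); print(s['t'],s['orientation'],s['opening'],s['wrist_force'])
E
```

```text
scene 463.16135577276066 [1.03893412 0.61003059 0.92769744] [-0.470114   -0.52263526 -0.71122796]
top 431.7812887707158 [0.40066511 0.00494928 1.39183228] [ 0.08284894  0.00290934 -0.99655787]
0.1 [-1.65289343  1.56977891 -1.90168767] 0.09490093675110849 [ 0.38885699 -0.75893123  0.10913064]
```

View pics/top0.png

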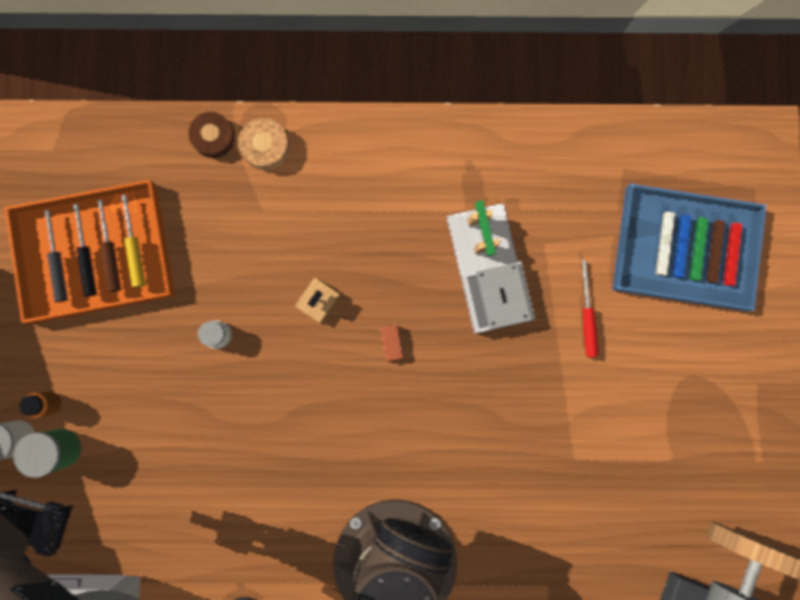

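View pics/scene0.png

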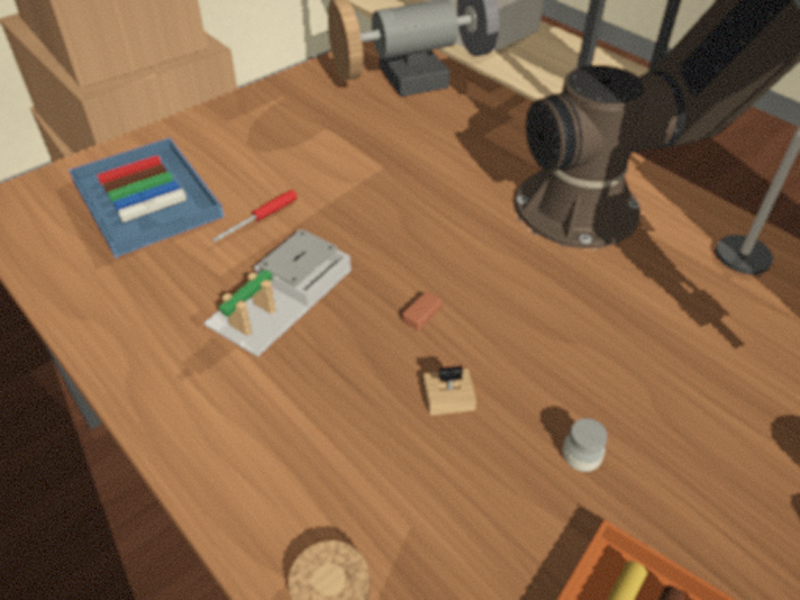

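The top view shows the toggle in its stand near (320,299), the jig slot near (503,295), the wax block at (392,343), the jar at (214,334) and the screwdriver at (588,310), all in 800x600 pixels. The scene view agrees. Next I'll enlarge the toggle and the jig.

```bash
python3 - <<'E'
import numpy as np,cv2
t=np.load('top.npz')['image']; s=np.load('scene.npz')['image']
def c(im,x,y,w,h,k): return cv2.resize(im[y:y+h,x:x+w],None,fx=k,fy=k,interpolation=cv2.INTER_CUBIC)
a=c(t,285,128,64,90,6)   # jig top  384x540
b=c(t,185,172,36,40,10)  # 360x400
im=np.zeros((540,760,3),np.uint8); im[:,:384]=a; im[:400,390:750]=b
cv2.imwrite('pics/c1.png',im)
a=c(s,128,140,104,90,4) #416x360
b=c(s,264,226,48,42,8) #384x336
im=np.zeros((360,800,3),np.uint8); im[:,:416]=a; im[:336,416:800]=b
cv2.imwrite('pics/c2.png',im)
E
```

```text
(no output)
```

View pics/c1.png

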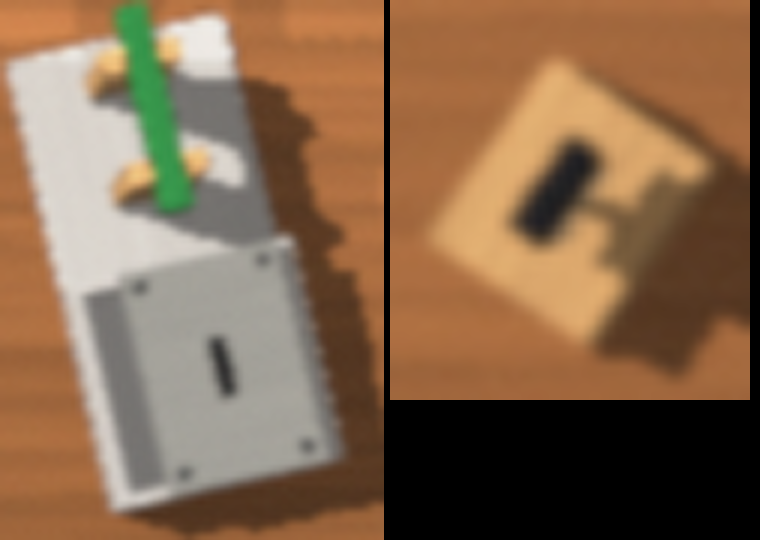

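View pics/c2.png

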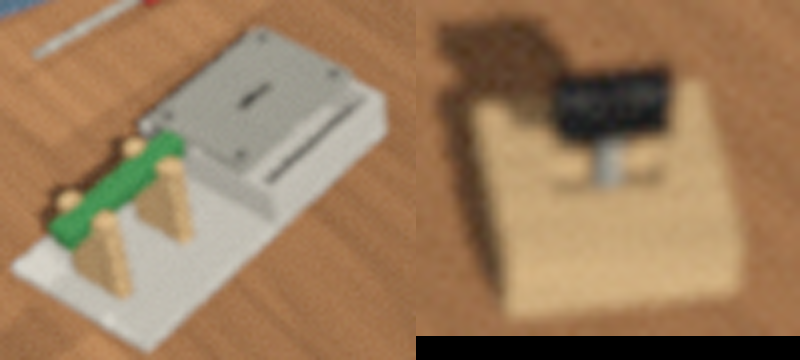

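```bash
cat > meas.py <<'E'
from h import *
def blob(f,x0,y0,x1,y1,th,z):
    im=f['image'][y0:y1,x0:x1].astype(float).max(2)
    w=np.clip(th-im,0,None); v,u=np.mgrid[y0:y1,x0:x1]
    m=(w>0).astype(np.uint8); n,l,st,ce=cv2.connectedComponentsWithStats(m,connectivity=8); k=1+np.argmax(st[1:,4]); w=w*(l==k)
    W=w.sum(); c=np.array([(w*u).sum(),(w*v).sum()])/W
    # world moments
    P=np.array([unproj(f,a,b,z)[:2] for a,b in zip(u[w>0],v[w>0])]); ww=w[w>0]; mu=(ww[:,None]*P).sum(0)/W
    C=np.cov((P).T,aweights=ww); e,V=np.linalg.eigh(C); 
    return c,mu,np.degrees(np.arctan2(V[1,1],V[0,1]))%180,np.sqrt(12*e)*1000,st[k,4]
E
python3 - <<'E'
from meas import *
f=dict(np.load('top.npz')); s=dict(np.load('scene.npz'))
print('paddle top',blob(f,195,184,214,200,90,.066))
print('slot top',blob(f,315,180,330,196,120,.046))
B=[unproj(f,(x+.5)/6-.5+285,(y+.5)/6-.5+128,.046)[:2] for x,y in[(140,287),(263,260),(307,446),(184,473)]]
print('bolts',np.mean(B,0),B,np.degrees(np.arctan2(*((B[0]+B[1]-B[2]-B[3])[::-1]))))
print('paddle scene',blob(s,278,232,302,245,80,.058))
print('slot scene',blob(s,183,158,202,170,125,.046))
L=lambda x,y,k,a,b:((x+.5)/k-.5+a,(y+.5)/k-.5+b)
BS=[unproj(s,*L(x,y,4,128,140),.046)[:2] for x,y in[(263,38),(335,74),(240,154),(166,116)]]
print('bolts scene',np.mean(BS,0),BS)
print('stand',[unproj(f,*L(x,y,10,185,172),.026)[:2] for x,y in[(167,55),(323,162),(200,347),(40,238)]])
for n,q,z in[('wax',(392,343),.025),('jar',(214,334),.06),('blank near',(490,247),.075),('sd',(588,310),.01)]:
    print(n,unproj(f,q[0]*.64,q[1]*.64,z)[:2])
E
```

```text
paddle top (array([201.33206975, 190.80742987]), array([0.52412779, 0.16228467]), np.float64(146.39082905006262), array([ 9.18141106, 28.03082139]), np.int32(37))
slot top (array([321.66606171, 188.63974592]), array([ 0.53565549, -0.2120332 ]), np.float64(13.702010832288437), array([ 7.25773028, 27.84761193]), np.int32(30))
bolts [ 0.53572029 -0.21253553] [array([ 0.5770327 , -0.16913444]), array([ 0.59175438, -0.23355389]), array([ 0.49432691, -0.25575193]), array([ 0.47976718, -0.19170184])] 12.948868525793117
paddle scene (array([287.58053302, 238.84994206]), array([0.52600423, 0.16025879]), np.float64(151.18181051678405), array([22.05414746, 31.44012159]), np.int32(114))
slot scene (array([190.27480916, 164.04961832]), array([ 0.53805268, -0.21305348]), np.float64(12.392693404565023), array([ 6.14672937, 21.9767404 ]), np.int32(17))
bolts scene [ 0.53551049 -0.21525836] [array([ 0.49389929, -0.25842617]), array([ 0.47871045, -0.19361877]), array([ 0.57655744, -0.17244675]), array([ 0.59287479, -0.23654174])]
stand [array([0.57186945, 0.16805711]), array([0.53798524, 0.11785164]), array([0.47879122, 0.15598397]), array([0.51305749, 0.20737857])]
wax [0.43795724 0.00887224]
jar [0.45204522 0.36047465]
blank near [ 0.6271805  -0.18305931]
sd [ 0.50912885 -0.3928848 ]
```

```bash
cat >> h.py <<'E'
def ori(deg): return [0,np.pi/2,np.radians(deg)]
def st(tag=''):
    s=monitor.state(); print(tag,'t%.2f'%s['t'],'tcp',np.round(np.array(s['tcp_pos'])*1000,1),'F',np.round(s['wrist_force'],2),'T',np.round(s['wrist_torque'],2),'op %.1f'%(s['opening']*1000),'j6 %.2f'%s['joint_pos'][5]); return s
E
python3 - <<'E'
from h import *
for p,ys in[((.5245,.162,.039),(147,-33)),((.5355,-.213,.06),(13,-167,103,-77))]:
    for y in ys:
        q=robot.inverse_kinematics(list(p),ori(y)); print(y,None if q is None else np.round(q,2))
robot.grip(0.045)
robot.move_to([.5245,.162,.12],ori(-33)); st('above')
print(robot.movel([.5245,.162,.039],vel=.1,max_force=8)); st('down')
snap('scene'); f=dict(np.load('scene.npz'))['image'][190:290,220:360]
cv2.imwrite('pics/pick.png',cv2.resize(f,(700,500),interpolation=cv2.INTER_CUBIC))
E
```

```text
147 [ 0.18  0.63  1.9  -0.    0.61  2.33]
-33 [ 0.18  0.63  1.9  -0.    0.61 -0.82]
13 [-0.49  0.62  1.82  0.    0.7  -2.29]
-167 [-0.49  0.62  1.82 -0.    0.7   0.85]
103 [-0.49  0.62  1.82 -0.    0.7   2.42]
-77 [-0.49  0.62  1.82 -0.    0.7  -0.72]
above t3.17 tcp [524.4 162.7 120.2] F [ 0.34  1.19 -0.18] T [-0.05 -0.01  0.02] op 45.1 j6 -0.82
False
down t4.13 tcp [524.8 162.1  39.4] F [ 0.34 -0.42 -0.33] T [0.01 0.03 0.02] op 45.1 j6 -0.82
```

View pics/pick.png

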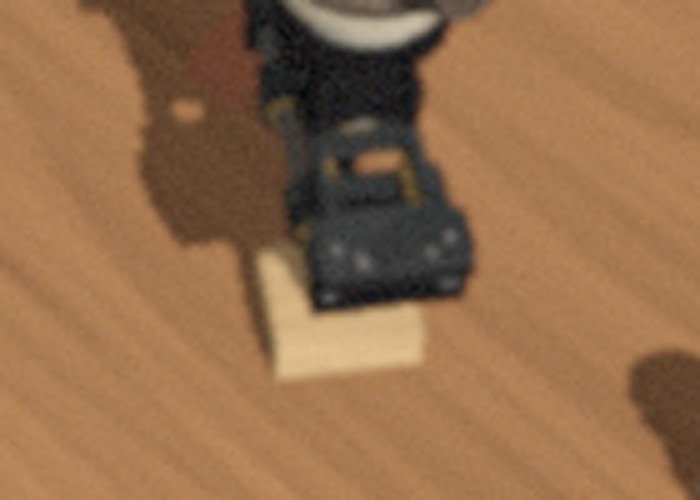

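The fingers straddle the paddle, which is hidden behind them, above the stand at about (350,330). I'll close and draw it up.

```bash
python3 - <<'E'
from h import *
robot.grip(0.0,15); st('grip')
robot.grip(0.0,35); s=st('grip35')
p=s['tcp_pos']
print(robot.movel([p[0],p[1],p[2]+.03],vel=.05,max_force=15)); st('lift')
p=[.5245,.162]
robot.movel([.5245,.162,.14],vel=.15); st('up')
robot.move_to([.5355,-.213,.14],ori(-167)); robot.pause(.2); st('over jig')
f=snap('scene')
c=proj(f,[.5355,-.213,.11]).astype(int); print(c)
x0,y0=max(c[0]-60,0),max(c[1]-45,0); print(x0,y0)
cv2.imwrite('pics/over.png',cv2.resize(f['image'][y0:y0+90,x0:x0+120],None,fx=6.6,fy=6.6,interpolation=cv2.INTER_CUBIC))
E
```

```text
grip t4.82 tcp [524.7 162.2  39. ] F [0.21 1.35 0.06] T [ 0.42 -0.16 -0.02] op 12.1 j6 -0.82
grip35 t5.03 tcp [524.7 162.2  39.1] F [0.7  3.15 0.16] T [ 0.65 -0.17 -0.02] op 11.9 j6 -0.82
False
lift t5.78 tcp [524.5 162.   69. ] F [ 0.34  0.25 -1.18] T [-0.08 -0.    0.02] op 11.6 j6 -0.82
up t6.41 tcp [524.1 161.9 139.4] F [ 0.42 -0.51 -0.68] T [-0.02 -0.03  0.01] op 11.6 j6 -0.82
over jig t8.08 tcp [ 535.7 -212.3  140. ] F [ 0.38  0.61 -0.63] T [-0.06  0.16  0.02] op 11.7 j6 0.85
[188 146]
128 101
```

View pics/over.png

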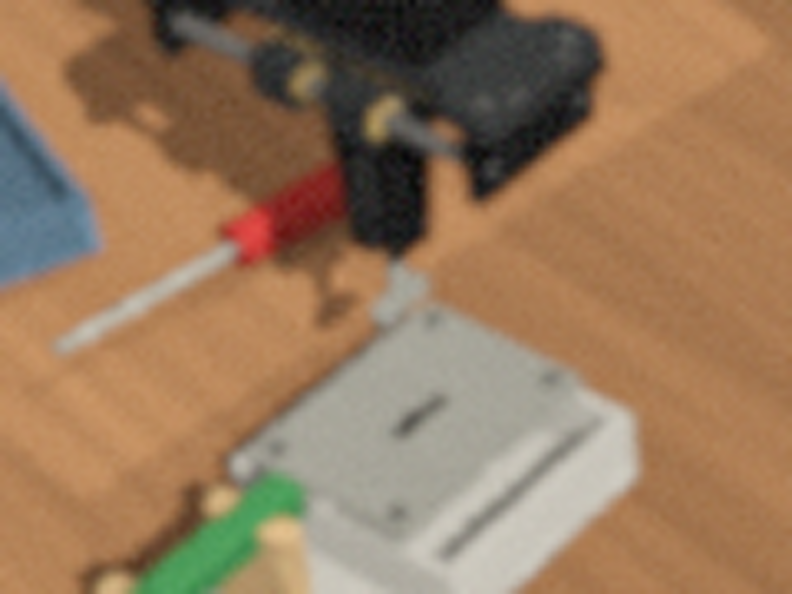

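The toggle hangs straight in the fingers. Its crossbar is at (402,293), parallel to the slot at (420,418) in the enlarged crop, with j6 well inside its range. Next I'll lower it lightly and peck around for the slot.

```bash
cat > seek.py <<'E'
from h import *
C=np.array([.536,-.2132]); a=np.radians(13); ex=np.array([np.cos(a),np.sin(a)]); ey=np.array([-np.sin(a),np.cos(a)])
def P(dx,dy,z): q=C+ex*dx/1000+ey*dy/1000; return [q[0],q[1],z]
E
python3 - <<'E'
from seek import *
ok=None
robot.movel(P(0,0,.083),ori(-167),vel=.08); robot.pause(.2); st('start')
for dx,dy in[(0,0),(0,1.3),(0,-1.3),(0,2.6),(0,-2.6),(2,0),(-2,0),(2,1.3),(-2,1.3),(2,-1.3),(-2,-1.3)]:
    if dx or dy: robot.movel(P(dx,dy,.0815),vel=.02)
    hit=robot.movel(P(dx,dy,.0745),vel=.012,max_force=4)
    s=st(f'{dx},{dy} hit={hit}')
    if s['tcp_pos'][2]<.0765: ok=(dx,dy); break
print(ok)
E
```

```text
start t9.20 tcp [ 536.2 -213.3   83.5] F [ 0.8  -0.12 -1.2 ] T [-0.04  0.18 -0.01] op 11.9 j6 0.85
0,0 hit=False t10.06 tcp [ 536.  -213.2   74.5] F [-0.06  0.25 -0.52] T [-0.1   0.2   0.01] op 11.7 j6 0.85
(0, 0)
```

It went straight into the slot on the first try. Now I'll press down in steps and watch the spring force.

```bash
python3 - <<'E'
from seek import *
for z in(.070,.065,.060):
    h=robot.movel(P(0,0,z),vel=.01,max_force=9); robot.pause(.15); st(f'{z} {h}')
    if h: break
E
```

```text
0.07 False t10.81 tcp [ 536.1 -213.3   70.1] F [-1.03  0.23  2.35] T [-0.07  0.15 -0.07] op 11.6 j6 0.85
0.065 False t11.61 tcp [ 536.1 -213.2   65. ] F [ 0.37 -1.02  3.69] T [-0.08  0.16 -0.03] op 11.8 j6 0.85
0.06 False t12.41 tcp [ 536.1 -213.2   60.1] F [-0.39  0.03  6.14] T [-0.1   0.16  0.01] op 12.2 j6 0.85
```

```bash
python3 - <<'E'
from seek import *
for y in range(-152,-76,15):
    h=robot.movel(P(0,0,.060),ori(y),vel=.02,max_force=8); s=st(f'{y} {h}')
    if h or abs(s['wrist_torque'][2])>.4: print('STOP');break
E
```

```text
-152 False t12.82 tcp [ 536.1 -213.2   60.2] F [ 0.1  -0.25  6.72] T [-0.11  0.1   0.05] op 11.4 j6 0.59
-137 False t13.22 tcp [ 536.1 -213.2   60.1] F [-0.16  0.9   5.95] T [-0.07  0.1   0.  ] op 11.7 j6 0.33
-122 False t13.63 tcp [ 536.1 -213.2   60.2] F [ 0.09 -0.05  5.78] T [-0.05  0.1   0.02] op 12.0 j6 0.07
-107 False t14.04 tcp [ 536.1 -213.2   60.1] F [-0.49  0.02  5.95] T [-0.11  0.05 -0.01] op 11.9 j6 -0.20
-92 False t14.45 tcp [ 536.1 -213.2   60.1] F [ 0.08 -0.67  5.81] T [-0.07  0.01  0.06] op 11.8 j6 -0.46
-77 False t14.86 tcp [ 536.1 -213.2   60.1] F [0.37 0.15 6.03] T [-0.07  0.02 -0.01] op 11.8 j6 -0.72
```

The quarter turn was free, with torque about 0. Now I'll ease it up into the groove.

```bash
python3 - <<'E'
from seek import *
for z in(.062,.0632,.0645,.0658,.0667,.0675,.0682):
    h=robot.movel(P(0,0,z),vel=.006,max_force=5); robot.pause(.15); s=st(f'{z} {h}')
    if h or s['wrist_force'][2]<1: print('contact');break
E
```

```text
0.062 False t15.49 tcp [ 536.1 -213.2   62.1] F [ 0.66 -0.08  5.37] T [-0.07 -0.03  0.05] op 11.6 j6 -0.72
0.0632 False t15.99 tcp [ 536.1 -213.2   63.2] F [ 0.89 -1.23  5.85] T [-0.11 -0.12 -0.03] op 11.8 j6 -0.72
0.0645 False t16.51 tcp [ 536.  -213.2   64.5] F [1.07 0.01 4.1 ] T [-0.1  -0.21  0.06] op 11.7 j6 -0.72
0.0658 False t17.02 tcp [ 536.  -213.2   65.8] F [ 1.9  -0.24  3.  ] T [-0.12 -0.2   0.04] op 11.6 j6 -0.72
0.0667 False t17.48 tcp [ 536.  -213.2   66.7] F [ 1.25 -0.56  2.37] T [-0.08 -0.19  0.04] op 11.6 j6 -0.72
0.0675 True t17.83 tcp [ 536.  -213.2   67. ] F [-0.67 -0.19  2.33] T [-0.08 -0.06 -0.07] op 11.8 j6 -0.72
contact
```

It stopped at TCP z = 67.0 mm, which is exactly the seated height (underside 12 mm below the top). A small twist test follows, then release and a look.

```bash
python3 - <<'E'
from seek import *
robot.movel(P(0,0,.0668),vel=.005); robot.pause(.2); st('seated')
for y in(-72,-77):
    robot.movel(P(0,0,.0668),ori(y),vel=.02,max_force=6); robot.pause(.15); st(f'twist {y}')
robot.grip(.016,10); st('ease')
robot.grip(.035); robot.pause(.3); st('open')
robot.movel(P(0,0,.15),vel=.08,max_force=4); st('up')
robot.movel([.45,-.02,.25],vel=.25); robot.pause(.2); st('away')
f=snap('scene'); c=proj(f,[.5355,-.213,.07]).astype(int); x0,y0=c[0]-50,c[1]-40
a=cv2.resize(f['image'][y0:y0+80,x0:x0+80],None,fx=5,fy=5,interpolation=cv2.INTER_CUBIC); print(x0,y0)
f=snap('top'); c=proj(f,[.5355,-.213,.07]).astype(int); x0,y0=c[0]-30,c[1]-30;print(x0,y0)
b=cv2.resize(f['image'][y0:y0+60,x0:x0+60],(400,400),interpolation=cv2.INTER_CUBIC)
cv2.imwrite('pics/done.png',np.hstack([a,b]))
E
```

```text
seated t18.28 tcp [ 536.  -213.2   66.8] F [-0.48 -0.17  2.97] T [-0.05  0.01  0.01] op 11.6 j6 -0.72
twist -72 t18.68 tcp [ 535.9 -213.2   66.8] F [-0.43 -0.24  3.6 ] T [-0.31  0.23 -0.03] op 11.5 j6 -0.81
twist -77 t19.08 tcp [ 536.  -213.2   66.8] F [-0.82  0.79  3.09] T [-0.07  0.08 -0.06] op 12.2 j6 -0.72
ease t19.43 tcp [ 535.9 -213.1   66.6] F [ 0.32 -0.49  0.55] T [-0.1   0.03 -0.06] op 16.2 j6 -0.72
open t20.32 tcp [ 536.  -213.2   66.8] F [0.06 0.15 0.2 ] T [-0.06  0.03 -0.  ] op 34.9 j6 -0.72
up t21.51 tcp [ 535.8 -213.1  149.5] F [ 0.67 -0.1  -0.43] T [-0.07  0.03 -0.02] op 35.3 j6 -0.72
away t22.79 tcp [450.1 -20.7 249.4] F [ 0.23 -0.43  0.19] T [-0.11  0.06  0.01] op 34.6 j6 -0.42
140 117
293 157
```

View pics/done.png

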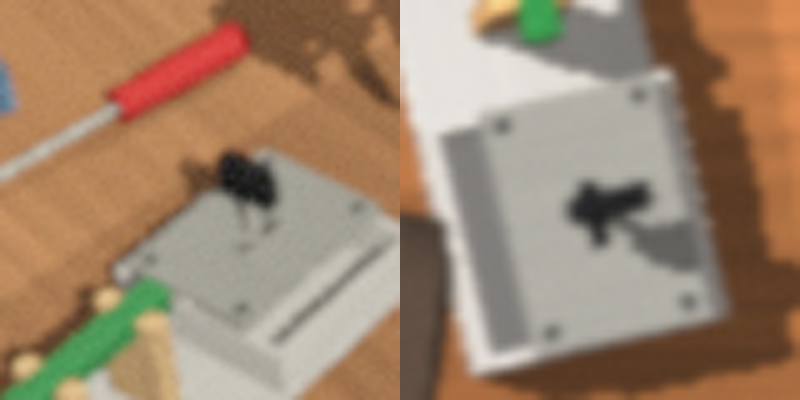

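The toggle stands crosswise. The paddle is at (610,200) in the top half and (247,180) in the scene half, with the shank upright below it. Slot ends are visible on both sides. One numeric check of height and upright stance before signing off.

```bash
python3 - <<'E'
from meas import *
a=np.radians(13); ex=np.array([np.cos(a),np.sin(a),0]); ey=np.array([-np.sin(a),np.cos(a),0])
for n in('scene','top'):
    f=snap(n); c0=np.array([.536,-.2132,.086])
    u,v=proj(f,c0).astype(int); im=f['image'][v-12:v+12,u-12:u+12].max(2)
    m=np.zeros(f['image'].shape[:2],np.uint8); m[v-12:v+12,u-12:u+12]=im<75
    yy,xx=np.nonzero(m)
    print(n,'seen box',xx.min(),xx.max(),yy.min(),yy.max(),'mean',xx.mean().round(2),yy.mean().round(2))
    for dz in(0,-.004):
        P=np.array([proj(f,c0+ex*i*.006+ey*j*.018+np.array([0,0,k*.012+dz])) for i in(-1,1) for j in(-1,1) for k in(-1,1)],np.float32)
        h=cv2.convexHull(P); M=cv2.moments(h); print('  pred dz',dz,P.min(0).round(1),P.max(0).round(1),'mean',round(M['m10']/M['m00'],2),round(M['m01']/M['m00'],2))
old=dict(np.load('scene.npz')); st('end')
E
```

```text
scene seen box 183 194 148 157 mean 188.63 152.6
  pred dz 0 [182.6 145.9] [196.3 160. ] mean 189.53 152.93
  pred dz -0.004 [182.8 147. ] [196.5 161.1] mean 189.66 154.03
top seen box 319 329 185 192 mean 323.56 187.67
  pred dz 0 [317.3 183.6] [331.1 190.8] mean 324.22 187.2
  pred dz -0.004 [317.2 183.7] [330.9 190.9] mean 324.0 187.33
end t22.99 tcp [450.  -20.3 249.8] F [-0.54  0.14 -0.3 ] T [-0.14  0.07 -0.02] op 35.1 j6 -0.42
```

The position agrees within about 1 px at the seated height (dz = 0), and it is upright and stable. Signing off.

```bash
python3 -c "
from h import *
workorder.sign_off(); st('signed')"
```

```text
the job is handed in; nothing more can be done
the job is handed in; nothing more can be done
```

The T-toggle is locked crosswise in the jig's slot plate and stands by itself. I handed the job in at about 23 s of the 70 s allowed.

- **Insertion:** I gripped the paddle, drew the toggle straight up out of its stand, and the crossbar went into the slot on the first light try.
- **Turn and lock:** I pressed it to about 19 mm below the plate's top, turned it 90° with almost no torque, and eased it up. It stopped 12 mm below the top, the seated height.
- **Forces:** The highest force I read at the wrist while working in the jig was about 6.7 N, against the 25 N limit. That comes from readings between moves rather than a continuous record.
- **Last checks:** After release, both cameras showed the paddle crosswise and upright, within about 1 pixel of where it should be when seated. The arm was clear and touching nothing.
- **Weaker checks:** The 5° twist test showed only a small reaction, so it adds little proof of the lock. The two cameras disagreed by 2 to 3 mm on the slot's position; the fit itself settled that.
- **Bystanders:** The arm's path stayed away from the jar, the screwdriver and the wax block. I did not re-measure them afterwards.

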